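Load the long cell into the spring bay of the cell tester

TASK

Take the longest of the three loose cells from the rack and load it into the bay of the cell tester: tilted, its flat end goes first under the hood and pushes the spring contact back, then its button end is pressed down until the cell lies flat and the two catch tabs hold that end, with the spring pressing on the other. Be gentle: never squash the spring solid and do not force the cell; leave the other two cells where they lie on the rack.

Things in the scene. Friction and masses are not known exactly. Their poses are not given: they have to be found in the camera images.
- cell: The cell to load: plain white cylinder, diameter 22, body length 70, 70 g, the longest of three. Origin: middle of its axis. Its x axis runs from the flat end (x = -35) to the button end (shoulder at x = +35, button of 8 diameter, 2 high). It lies on V supports of the rack, origin 22 above the desk, button end away from the robot, sides free for fingers (58 from axis to axis of neighbours).
- button (a point): Tip of the cell's button, on its axis, 37 from its middle.
- short_cell: Not to be loaded: a white cell of diameter 22 and length 42 on the same rack; origin at the middle of its axis.
- thin_cell: Not to be loaded: a white cell of diameter 14.5 and length 50 on the same rack; origin at the middle of its axis.
- tester: Cell tester, fixed: grey case 170 (x) by 150 (y -40 to +110), top 14 above the desk, display at y = 67 to 109, 48 high. Origin on the desk under the bay's axis; x runs along the bay from spring end (nearer the robot) to catch end. The black bay is clamped up to 10 either way along x from the nominal place the points below show: that shift is not measured and moves all the bay's parts together.
- seat (a point): Nominal centre of a loaded cell, 34 above the desk, on the bay's axis; axes as the tester's. The cell then lies on V supports at x = -46 to -22 and 16 to 34 from here (bottom of the cell 23 above the desk). Between x = -20 and 14 the sides are free for fingers down to 18 above the desk.
- spring_face (a point): Nominal centre of the free spring contact's face, 34 above the desk, 32 from the seat towards -x: a brass button of 10 diameter that is pushed to -x. A hood covers it: from here 27 to -x, open to +x, clear roof, inside 28 wide, roof underside 63 and roof top 66 above the desk. A cell tilted 25 degrees, button end up, clears both hood and tabs.
- catch (a point): Nominal middle between the two end posts' faces (35 from the seat to +x, 34 up) that the shoulder rests on; the gap of 12 between the posts takes the button. Each post has a tab on top that reaches 4.5 towards the spring, underside 44.7 and top 48 above the desk: 1.5 to spare over a loaded cell, which must be fully down before the spring can slide it under them.
- spring (a joint): How far the spring contact is pushed in, in m: 0 free, about 0.003 with the cell loaded. 2 N to start, then 0.9 N per mm; past 0.0128 (13.5 N) it counts as squashed, at 0.0135 it is solid. The shoulder passes in front of the tabs only with at least 0.0075, about 0.009 while tilting down.
Not all that is in view belongs to the job. What is shaped like the cell but blue or yellow is not meant.

How it is judged:
On the way:
1. the long cell, button end up by more than 8 degrees, pushes the spring in by more than 5 mm with its flat end (value of joint spring above 0.005 m and angle between cell's own x axis and vertical below 1.43 rad and horizontal distance between cell and tester below 0.05 m), for 0.1 s.
At the end, for the whole second after the job is handed in: The long cell lies flat in the bay (axis within 4 degrees of the bay's, centre 31.5 to 36 mm above the desk, within 3 mm of the midline), button end under the tabs, the spring back at 1 to 5 mm of travel against its flat end; released and at rest (value of joint spring between 0.001 and 0.005 m and angle between the x axis of cell and the x axis of tester, either way round below 0.07 rad and z of cell in the frame of tester between 0.0315 and 0.036 m and y of cell in the frame of tester between -0.003 and 0.003 m and x of cell in the frame of tester between -0.0125 and 0.0125 m and x of button in the frame of tester above 0.02 m and linear speed of cell below 0.01 m/s and contact force between cell and the fingers below 0.1 N); the robot touches nothing.
It fails at once if the spring is squashed solid (pushed in more than 12.8 mm) (value of joint spring above 0.0128 m).
It fails at once if the cell is forced against the tester with more than 45 N (contact force between cell and tester above 45 N).
It fails at once if one of the other two cells is moved by more than 25 mm (distance of any of short_cell, thin_cell from where it was at the start of the episode above 0.025 m).
It also fails if it takes over 51 s, if anything falls off the work surface, if the arm or the gripper's body presses on something with over 40 N, if the wrist force passes 120 N, or if a joint passes its speed limit or range.

ROBOT

A 7-joint arm with a two-finger parallel gripper is mounted at the origin on the work surface. World frame = base frame: x ahead of the robot, y to its left, z up, the work surface at z = 0. Lengths are in m, angles in rad, forces in N, time in s.
With the tool pointing down it reaches from about 0.4 to 0.875 m from the base axis. Payload 6.5 kg.
Tool frame: the origin (TCP) lies midway between the tips of the shut fingers; the grasp point (between the pads) lies env.pinch_z behind it (env.pinch_z is the distance from the TCP to the grasp point, in m); z points along the fingers, y is the line along which they close (so a half turn about z gives the same grasp; the last joint's range is limited). The gripper opens to 85 mm and grips with 20 to 120 N. Pads are 22 mm wide; open, the fingers measure 114 mm over their backs; the gripper's body (76 mm by 85 mm) begins 54 mm behind the grasp point. The pads swing forward as they close: fully open they stand 13 mm farther back than shut.
Start: joints at [1.177, 0.536, -0.004, 1.538, 0.003, 1.067, -0.071], TCP at [0.209, -0.615, 0.231] pointing down, gripper open.
Joint ranges: [-2.7, 2.7], [-0.37, 2.16], [-1.27, 1.26], [0.24, 2.4], [-1.31, 4.45], [0.19, 1.91], [-2.76, 2.76]. Speed limits (rad/s): [2.39, 2.39, 3.14, 3.14, 3.14, 3.14, 3.14].

INTERFACE

Orientations are given as a unit quaternion [w, x, y, z].
In Python, from rig import env gives the robot as it stands. The module is installed in compiled form; this text tells all that it offers.
- The arm moves only by the shell command python3 -m creep 'ROWS'. ROWS is JSON, a list of rows, each a list of 7 numbers: the turn, a rotation vector about the tool's x, y, z in degrees, then the shift along the tool's x, y, z in cm, then the closure, from 0 (fully open) to 1 (shut). A call has exactly 8 rows; each row is the pose to reach, as a shift and turn from the pose commanded when the call began, along the tool's axes at that moment; what a row does not reach only later rows make up. A row lasts 1/10 s, in which the tool goes at most 50 mm and 8.59 degrees, less where a joint would pass 70% of its speed; a pose out of reach is approached as far as the arm can. A call with a gripper value outside its range is refused whole. The fingers move at their own pace and stop on an object; the grip force is fixed at half the most. Time passes only in rows, so rows that repeat a pose let the fingers close, or fill a call up. It gives the time, the measured TCP pose, the force, the opening and the grip force at its end, in the units of the state.
- env.sense(): the state, without advancing time (a new reading comes with each control period).
- env.capture(name): name is "scene" or "top" or "wrist"; returns a dict with "image" (480x640x3 uint8, red, green, blue), "z_map" (480x640 float32, m along the optical axis (not along the pixel's ray), 0 where there is no reading), "camera_matrix" (3x3 intrinsics, pixels), "extrinsics" (4x4, takes a point from camera to world coordinates); the wrist camera has in their place "mount" (4x4, takes a point from camera to tool coordinates, whose origin is the TCP and whose axes are the flange's). Camera axes: x right, y down, z forward; pixel columns grow to the right and rows downward; lengths in m; the calibration is good to about 2 mm. A picture is of the moment at which its call begins: read the wrist's pose just before it.
- env.close_job(): hands the job in; it is judged then, once.
The state is a dict: "time": time; "joint_pos": joint angles; "qvel": joint speeds; "tau": joint torques, N m; "eef_pos": TCP position; "orientation": TCP orientation; "ft_force": force on the tool from outside, world axes, zero at the start; "wrist_torque": the same for the moment, N m; "width": finger opening in m; "finger_force": force on a finger pad.
Only numpy, scipy, OpenCV 4.12 (cv2) and the standard library are available. Lean on these libraries where they do the work, as an engineer would, in place of code of your own. Each camera call takes 0.05 s, during which the arm holds its last target. There are 200 camera calls.

## Working session

There is one attempt and no reset: what is moved stays moved. The work goes in short steps, Python scripts to look and compute and a shell command to move; the robot and the scene stay as the last step left them, time stands still between calls to the robot, and variables do not carry over. Pictures are saved under pics/ and viewed, at most 10 in all, crops included, and the job is handed in when it is done.

```bash
mkdir -p pics; python3 - <<'E'
from rig import env
import cv2,numpy as np
s=env.sense();print({k:np.round(v,3).tolist() for k,v in s.items()},env.pinch_z)
for n in("scene","top"):
    c=env.capture(n);cv2.imwrite(f"pics/{n}0.png",c["image"][:,:,::-1]);np.savez(f"{n}0.npz",**c);print(n,c["camera_matrix"].round(1).tolist(),c["extrinsics"].round(3).tolist())
E
```

```text
{'time': 0.0, 'joint_pos': [1.177, 0.537, -0.004, 1.539, 0.003, 1.067, -0.071], 'qvel': [0.001, 0.001, 0.0, -0.001, -0.001, -0.0, -0.0], 'tau': [0.0, -58.34, 1.049, -25.91, 0.012, 0.01, -0.0], 'eef_pos': [0.209, -0.615, 0.23], 'orientation': [-0.001, 0.987, 0.163, -0.0], 'ft_force': [0.523, 0.313, 0.456], 'wrist_torque': [-0.023, -0.009, 0.039], 'finger_force': 0.0, 'width': 0.086} 0.0187
scene [[549.7, 0.0, 311.5], [0.0, 549.7, 242.3], [0.0, 0.0, 1.0]] [[0.722, 0.612, -0.322, 0.757], [0.692, -0.634, 0.346, -0.338], [0.008, -0.473, -0.881, 0.798], [0.0, 0.0, 0.0, 1.0]]
top [[478.5, 0.0, 314.3], [0.0, 478.5, 236.8], [0.0, 0.0, 1.0]] [[-0.012, -0.984, 0.177, 0.381], [-1.0, 0.013, 0.002, -0.044], [-0.004, -0.177, -0.984, 0.709], [0.0, 0.0, 0.0, 1.0]]
```

View pics/top0.png

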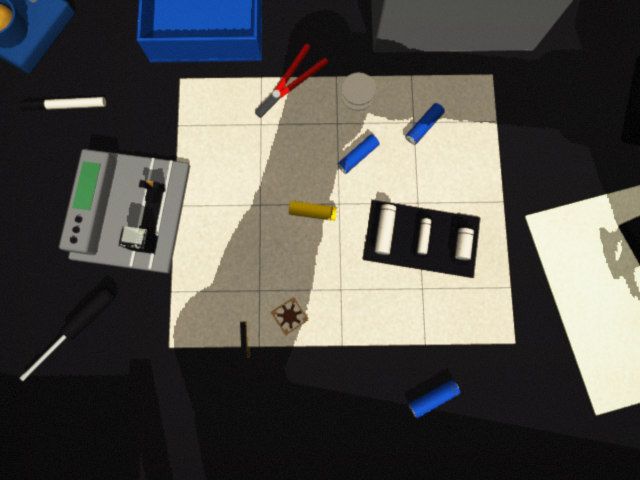

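View pics/scene0.png

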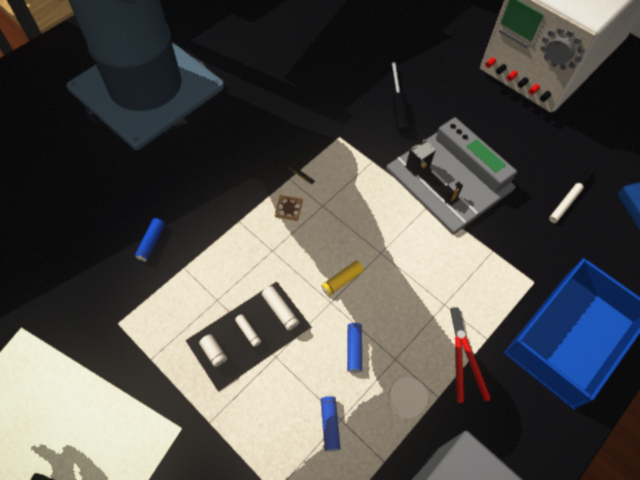

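Top view: the tester is at about (130,210) with its black bay at (145,215). The clear hood is at (133,237), the robot side, and the catch posts are at (150,185). The rack is at (420,238).

What could be mistaken for the target: rack cells at (386,229) long, (424,237) thin and (464,244) short; a white pen at (75,103); blue cells at (358,154), (425,124) and (434,400); a yellow cell at (312,211). I choose (386,229), the longest white cell on the rack.

```bash
cat > h.py <<'E'
import numpy as np,cv2
def cloud(c):
    K=c["camera_matrix"];E=c["extrinsics"];z=c["z_map"].astype(float)
    v,u=np.mgrid[:480,:640];P=np.stack([(u-K[0,2])/K[0,0]*z,(v-K[1,2])/K[1,1]*z,z],-1)
    return P@E[:3,:3].T+E[:3,3]
def ray(c,u,v,h):
    K=c["camera_matrix"];E=c["extrinsics"];d=E[:3,:3]@[(u-K[0,2])/K[0,0],(v-K[1,2])/K[1,1],1];o=E[:3,3]
    return o+d*(h-o[2])/d[2]
E
python3 - <<'E'
from h import *
t=np.load("top0.npz");s=np.load("scene0.npz")
for n,c,(x0,x1,y0,y1) in(("top",t,(365,485,195,280)),("scene",s,(185,315,280,395))):
    W=cloud(c);g=c["image"].astype(int);m=np.zeros((480,640),np.uint8)
    m[y0:y1,x0:x1]=((g.min(2)>80)&(W[...,2]>.012))[y0:y1,x0:x1]
    k,l,st,ce=cv2.connectedComponentsWithStats(m)
    for i in range(1,k):
        if st[i,4]<60: continue
        p=W[l==i];(cx,cy),wh,a=cv2.minAreaRect(p[:,:2].astype(np.float32));
        v=np.linalg.eigh(np.cov(p[:,:2].T))[1][:,1]
        print(n,ce[i].round(),st[i,4],"ctr",round(cx,4),round(cy,4),np.round(wh,4),"ang",np.degrees(np.arctan2(v[1],v[0])).round(1),"ztop",np.percentile(p[:,2],[50,95]).round(4))
W=cloud(t)
print("desk z",np.median(W[320:340,350:400,2]))
# case top & edges
m=((W[...,2]>.008)&(W[...,2]<.022)).astype(np.uint8);m[:, :50]=0;m[:,200:]=0;m[:140]=0;m[280:]=0
p=W[m>0];print("case",cv2.minAreaRect(p[:,:2].astype(np.float32)),np.median(p[:,2]))
a=cv2.resize(t["image"][140:285,50:200],None,fx=4,fy=4,interpolation=cv2.INTER_CUBIC)
b=cv2.resize(t["image"][195:285,360:490],None,fx=1.5,fy=1.5)
cv2.imwrite("pics/tester.png",a[:,:,::-1])
b=cv2.resize(t["image"][190:290,355:490],None,fx=5,fy=5,interpolation=cv2.INTER_CUBIC);cv2.imwrite("pics/rack.png",b[:,:,::-1])
E
```

```text
top [386. 229.] 709 ctr 0.4579 -0.114 [0.042  0.2035] ang 165.4 ztop [0.0314 0.034 ]
top [424. 236.] 333 ctr 0.4445 -0.1403 [0.0382 0.2274] ang 146.9 ztop [0.0236 0.0263]
top [465. 244.] 438 ctr 0.4326 -0.1667 [0.0427 0.2625] ang 126.7 ztop [0.0313 0.0339]
scene [280. 308.] 676 ctr 0.6283 -0.2228 [0.0462 0.342 ] ang 158.8 ztop [0.0304 0.0337]
scene [247. 330.] 341 ctr 0.6205 -0.2584 [0.0256 0.3147] ang 160.3 ztop [0.0228 0.0254]
scene [212. 350.] 468 ctr 0.6132 -0.2902 [0.0229 0.3021] ang 165.4 ztop [0.0305 0.0339]
desk z 0.0011364440332041204
case ((0.5518174767494202, 0.23201711475849152), (0.14959678053855896, 0.1703828126192093), 81.33782958984375) 0.014343944454824176
```

View pics/rack.png

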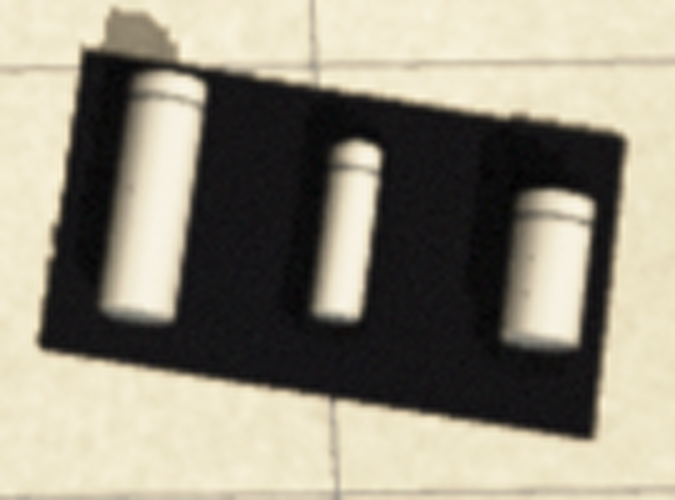

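View pics/tester.png

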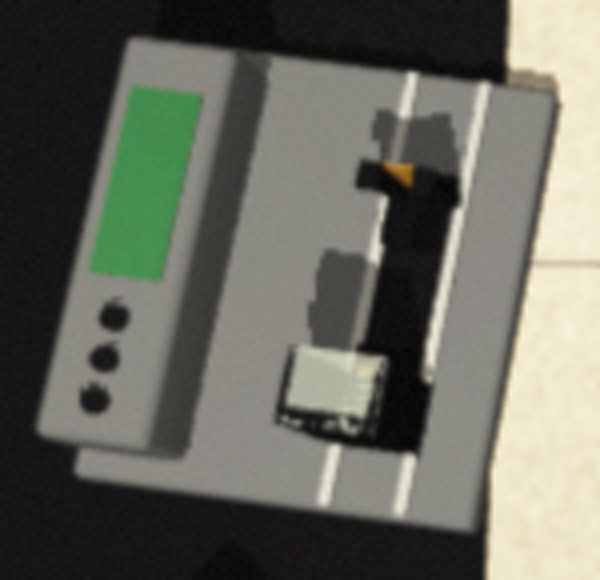

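Crops: the long cell (crop (170,75) to (140,320)) has its groove and button at the far end, and it is clearly the longest. In the tester crop, the hood is at (335,380), the tab posts at about (365,175) and (450,185), and the brass is visible at the catch. Next I get the numeric poses.

```bash
cat >> h.py <<'E'
from scipy.spatial.transform import Rotation as R
def rows(s,pos,yaw,tilt=0):
    """tool-frame rotvec(deg)+shift(cm) from state s to TCP pos; tool x at yaw, cell button end up by tilt"""
    q=s["orientation"];A=R.from_quat([q[1],q[2],q[3],q[0]])
    B=R.from_euler("z",yaw,degrees=True)*R.from_euler("y",-tilt,degrees=True)*R.from_euler("x",180,degrees=True)
    return np.r_[(A.inv()*B).as_rotvec(degrees=True).round(2),(A.inv().apply(np.array(pos)-s["eef_pos"])*100).round(2)]
E
python3 - <<'E'
from h import *
from rig import env
t=np.load("top0.npz");s=np.load("scene0.npz")
for n,c,(x0,x1,y0,y1) in(("top",t,(365,485,195,280)),("scene",s,(185,315,280,395))):
    W=cloud(c);m=np.zeros((480,640),np.uint8);m[y0:y1,x0:x1]=(c["image"].min(2)>80)[y0:y1,x0:x1]
    k,l,st,ce=cv2.connectedComponentsWithStats(m)
    for i in range(1,k):
        p=W[l==i];p=p[(p[:,2]>.02)&(p[:,2]<.04)]
        if len(p)<200 or st[i,4]>1200: continue
        # ridge: top line of cylinder
        q=p[p[:,2]>np.percentile(p[:,2],98)-.004][:,:2];mu=q.mean(0);v=np.linalg.eigh(np.cov(q.T))[1][:,1];v*=np.sign(v[0])
        a=(p[:,:2]-mu)@v;e=np.percentile(a,[1,99]);mid=mu+v*e.mean()
        bx=cv2.boxPoints(cv2.minAreaRect(np.argwhere(l==i)[:,::-1].astype(np.float32)))
        b=np.array([ray(c,u,w,.024)[:2] for u,w in bx])
        print(n,ce[i].round(),"mid",mid.round(4),"len",(e[1]-e[0]).round(4),"yaw",np.degrees(np.arctan2(v[1],v[0])).round(1),"rect mid",b.mean(0).round(4))
    near=np.linalg.norm(W[...,:2]-[.46,-.19],axis=-1)<.12
    d=(c["image"].max(2)<45)&near;print("rack dark z",np.percentile(W[d][:,2],[5,25,50,75,95]).round(4))
    ca=((W[...,2]>.010)&(W[...,2]<.018)&(np.linalg.norm(W[...,:2]-[.55,.23],axis=-1)<.14)).astype(np.uint8)
    ca=cv2.morphologyEx(ca,cv2.MORPH_OPEN,np.ones((3,3)));k,l,st,ce=cv2.connectedComponentsWithStats(ca);l=l==1+st[1:,4].argmax()
    r=cv2.minAreaRect(W[l][:,:2].astype(np.float32));print("case",np.round(r[0],4),np.round(r[1],4),round(r[2],2))
    # bay height map in provisional tester frame
    th=np.radians(-8.7);ex=np.array([np.cos(th),np.sin(th)]);ey=np.array([-ex[1],ex[0]]);d=W[...,:2]-[.5465,.1974]
    X=d@ex;Y=d@ey
    for lo,hi,nm in((.0605,.07,"roof"),(.042,.051,"tabs")):
        f=(W[...,2]>lo)&(W[...,2]<hi)&(abs(Y)<.03)&(abs(X)<.09)
        print(nm,f.sum(),"x",np.percentile(X[f],[0,5,50,95,100]).round(4),"y",np.percentile(Y[f],[0,5,50,95,100]).round(4))
        if nm=="tabs": f&=X>.01;print("  x>10:",np.percentile(X[f],[0,10,50,90,100]).round(4),np.percentile(Y[f],[0,5,50,95,100]).round(4))
E
```

```text
top [386. 229.] mid [ 0.5149 -0.1465] len 0.0698 yaw -10.3 rect mid [ 0.5153 -0.1473]
top [424. 236.] mid [ 0.5051 -0.2035] len 0.0501 yaw -10.1 rect mid [ 0.5043 -0.2031]
top [465. 244.] mid [ 0.4919 -0.2598] len 0.0419 yaw -8.9 rect mid [ 0.492  -0.2613]
rack dark z [0.0017 0.0034 0.0043 0.0052 0.0092]
case [0.5516 0.2321] [0.1497 0.1698] 81.44
roof 522 x [-0.0609 -0.0597 -0.0475 -0.0349 -0.0338] y [-0.0165 -0.0155  0.0004  0.0165  0.0187]
tabs 167 x [-0.0608 -0.0607  0.0309  0.0387  0.0398] y [-0.0168 -0.0162 -0.0075  0.0141  0.0184]
  x>10: [0.0286 0.0294 0.0344 0.0385 0.0398] [-0.0131 -0.0124  0.0029  0.0142  0.0159]
scene [247. 330.] mid [ 0.5065 -0.2037] len 0.0495 yaw -9.7 rect mid [ 0.5065 -0.2044]
scene [212. 350.] mid [ 0.4941 -0.2604] len 0.0426 yaw -11.5 rect mid [ 0.4917 -0.2603]
rack dark z [-0.0008  0.0012  0.0038  0.0039  0.004 ]
case [0.5527 0.2326] [0.1503 0.1701] 81.6
roof 307 x [-0.0608 -0.0591 -0.0462 -0.034  -0.0321] y [-0.0166 -0.0155  0.0001  0.0173  0.0196]
tabs 154 x [-0.0609 -0.0564  0.0306  0.0395  0.0401] y [-0.0164 -0.016  -0.008   0.016   0.0179]
  x>10: [0.0292 0.0302 0.0353 0.0395 0.0401] [-0.014  -0.0123  0.0025  0.0145  0.0166]
```

```bash
python3 - <<'E'
from h import *
from rig import env
print(rows(env.sense(),[.512,-.1465,.12],-10.5))
E
```

```text
[-9.000e-02  3.000e-02  2.929e+01  4.376e+01 -3.457e+01  1.110e+01]
```

```bash
python3 -m creep '[[0,0,4,3,-2.4,0.8,0.5],[0,0,8,6.5,-5,1.6,0.5],[0,0,12,10,-8,2.5,0.5],[0,0,16,13.5,-10.7,3.4,0.5],[0,0,20,17,-13.4,4.3,0.5],[0,0,24,20.5,-16.2,5.2,0.5],[0,0,27,24,-19,6.1,0.5],[0,0,29.3,27.5,-21.7,7,0.5]]'; python3 - <<'E'
from h import *
from rig import env
print(rows(env.sense(),[.512,-.1465,.12],-10.5))
E
```

```text
time: 0.9
eef_pos: [0.4002, -0.3196, 0.1608]
orientation: [-0.0, 0.996, -0.093, -0.0]
ft_force: [1.9, -0.4, -0.6]
width: 0.0426
finger_force: 0.0
[-1.000e-02  2.000e-02 -1.400e-01  7.790e+00 -1.908e+01  4.080e+00]
```

```bash
python3 -m creep '[[0,0,-0.2,1.6,-3.8,0.8,0.5],[0,0,-0.2,3.2,-7.6,1.6,0.5],[0,0,-0.2,4.7,-11.4,2.4,0.5],[0,0,-0.2,6.2,-15.2,3.2,0.5],[0,0,-0.2,7.2,-17.6,3.8,0.5],[0,0,-0.2,7.8,-19.1,4.1,0.5],[0,0,-0.2,7.8,-19.1,4.1,0.5],[0,0,-0.2,7.8,-19.1,4.1,0.5]]'; cat >> h.py <<'E'
def wrist(env,name=None):
    s=env.sense();c=env.capture("wrist");q=s["orientation"];T=np.eye(4);T[:3,:3]=R.from_quat([q[1],q[2],q[3],q[0]]).as_matrix();T[:3,3]=s["eef_pos"]
    c["extrinsics"]=T@c["mount"]
    if name: cv2.imwrite(f"pics/{name}.png",c["image"][:,:,::-1])
    return s,c
E
python3 - <<'E'
from h import *
from rig import env
s,c=wrist(env,"w1");W=cloud(c)
g=c["image"].min(2)
f=(W[...,2]>.026)&(W[...,2]<.038)&(g>60)&(np.linalg.norm(W[...,:2]-[.515,-.147],axis=-1)<.05)
p=W[f];q=p[p[:,2]>np.percentile(p[:,2],98)-.0025][:,:2];mu=q.mean(0);v=np.linalg.eigh(np.cov(q.T))[1][:,1];v*=np.sign(v[0]);e=np.percentile((p[:,:2]-mu)@v,[1,99])
print(f.sum(),"mid",(mu+v*e.mean()).round(4),"len",e,"yaw",np.degrees(np.arctan2(v[1],v[0])),p[:,2].max(), s["eef_pos"],s["width"])
d=np.array([np.cos(np.radians(-10)),np.sin(np.radians(-10))]);m=mu+v*e.mean()-.003*d
print(rows(s,[*m,.0085],np.degrees(np.arctan2(v[1],v[0]))))
E
```

```text
time: 1.7
eef_pos: [0.5106, -0.1493, 0.1203]
orientation: [0.0, 0.996, -0.09, -0.0]
ft_force: [0.6, 0.1, 0.5]
width: 0.0427
finger_force: 0.0
2669 mid [ 0.5164 -0.1456] len [-0.03542061  0.03389614] yaw -10.303021707159507 0.03490694163887045 [ 0.51057745 -0.14925123  0.12028402] 0.04274177691341316
[ 0.06  0.04 -0.08  0.21 -0.47 11.18]
```

View pics/w1.png

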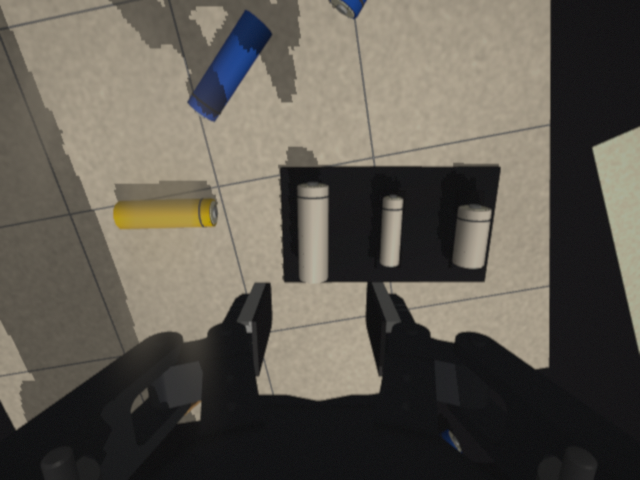

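The wrist view shows the long cell at (313,232), lying along the tool x axis and roughly centred between the finger pads. I descend partway and then re-read.

```bash
python3 -m creep '[[0,0,0,0.1,-0.1,2,0.5],[0,0,0,0.1,-0.1,4,0.5],[0,0,0,0.1,-0.1,6,0.5],[0,0,0,0.1,-0.1,7,0.5],[0,0,0,0.1,-0.1,7.2,0.5],[0,0,0,0.1,-0.1,7.2,0.5],[0,0,0,0.1,-0.1,7.2,0.5],[0,0,0,0.1,-0.1,7.2,0.5]]'; python3 - <<'E'
from h import *
from rig import env
print(rows(env.sense(),[.513,-.1458,.0085],-10.3))
E
```

```text
time: 2.55
eef_pos: [0.5131, -0.1473, 0.0491]
orientation: [0.0, 0.996, -0.09, 0.001]
ft_force: [-0.4, 0.1, 0.8]
width: 0.0428
finger_force: 0.0
[ 0.01 -0.09 -0.03 -0.04 -0.15  4.06]
```

```bash
python3 -m creep '[[0,0,0,0,-0.15,1.5,0.5],[0,0,0,0,-0.15,2.8,0.5],[0,0,0,0,-0.15,3.7,0.5],[0,0,0,0,-0.15,4.05,0.5],[0,0,0,0,-0.15,4.05,0.5],[0,0,0,0,-0.15,4.05,0.8],[0,0,0,0,-0.15,4.05,1],[0,0,0,0,-0.15,4.05,1]]'; python3 -m creep '[[0,0,0,0,0,0,1],[0,0,0,0,0,0,1],[0,0,0,0,0,0,1],[0,0,0,0,0,-1,1],[0,0,0,0,0,-3,1],[0,0,0,0,0,-6,1],[0,0,0,0,0,-9,1],[0,0,0,0,0,-10,1]]'; python3 - <<'E'
from h import *
from rig import env
# approach pose: cell centre hover, tilt 25
th=-8.5;t=np.radians(th)
ex=np.array([np.cos(t),np.sin(t),0]);print(rows(env.sense(),np.array([.5450,.1980,0])+.02*ex+[0,0,.15],th,25))
E
```

```text
time: 3.35
eef_pos: [0.5131, -0.1456, 0.0083]
orientation: [0.0, 0.996, -0.09, 0.0]
ft_force: [1.1, 0.2, 0.9]
width: 0.0202
finger_force: 58.6
time: 4.15
eef_pos: [0.5143, -0.1461, 0.1108]
orientation: [0.0, 0.996, -0.09, 0.002]
ft_force: [0.0, 0.6, -0.6]
width: 0.0199
finger_force: 58.7
[  0.42  24.75  -1.8   -1.14 -34.47  -3.93]
```

Gripped: the pads report 58.7 N. Next I travel to the tester while tilting.

```bash
python3 -m creep '[[0,3,-0.2,-0.1,-3.5,-0.7,1],[0,6,-0.4,-0.3,-7.5,-1.5,1],[0,9,-0.6,-0.4,-11.5,-2,1],[0.1,12,-0.8,-0.5,-15.5,-2.5,1],[0.2,15,-1,-0.7,-19.5,-3,1],[0.2,18,-1.2,-0.8,-23.5,-3.5,1],[0.3,21,-1.4,-1,-27.5,-3.8,1],[0.4,23,-1.6,-1.1,-31,-3.9,1]]'; python3 -m creep '[[0,1,-0.1,0,-2,0,1],[0,2,-0.2,0,-3.4,0,1],[0,2,-0.2,0,-3.4,0,1],[0,2,-0.2,0,-3.4,0,1],[0,2,-0.2,0,-3.4,0,1],[0,2,-0.2,0,-3.4,0,1],[0,2,-0.2,0,-3.4,0,1],[0,2,-0.2,0,-3.4,0,1]]'; python3 - <<'E'
from h import *
from rig import env
s,c=wrist(env,"w2");np.savez("w2.npz",**c);t=env.capture("top");sc=env.capture("scene")
print(s["eef_pos"],s["ft_force"])
for n,k in(("top",t),("scene",sc)): np.savez(n+"2.npz",**k);cv2.imwrite(f"pics/{n}2.png",k["image"][:,:,::-1])
th=-8.5;a=np.radians(th);ex=np.array([np.cos(a),np.sin(a),0]);ey=np.array([-ex[1],ex[0],0]);O=np.array([.545,.198,0])
for n,k in(("wrist",c),("top",t),("scene",sc)):
    W=cloud(k);d=W-O;X=d@ex;Y=d@ey;Z=W[...,2]
    for lo,hi,nm,xr in((.0605,.07,"roof",(-.07,-.02)),(.0445,.051,"tabs",(.02,.05)),(.010,.018,"case",(-.1,.1))):
        f=(Z>lo)&(Z<hi)&(abs(Y)<(.13 if nm=="case" else .03))&(X>xr[0])&(X<xr[1])
        if f.sum()>20: print(n,nm,f.sum(),np.percentile(X[f],[0,5,50,95,100]).round(4),np.percentile(Y[f],[0,5,50,95,100]).round(4),np.median(Z[f]).round(4))
E
```

```text
time: 4.95
eef_pos: [0.5566, 0.1637, 0.1468]
orientation: [0.014, 0.977, -0.073, 0.2]
ft_force: [0.7, 0.3, -1.1]
width: 0.0203
finger_force: 58.7
time: 5.75
eef_pos: [0.5627, 0.1944, 0.1469]
orientation: [0.016, 0.974, -0.073, 0.216]
ft_force: [0.6, 0.7, -1.5]
width: 0.0199
finger_force: 58.8
[0.56269575 0.19435196 0.1468917 ] [ 0.64765542  0.73367079 -1.47421071]
wrist roof 398 [-0.0495 -0.0486 -0.0455 -0.0346 -0.0317] [-0.0141 -0.0127  0.0112  0.0192  0.0195] 0.0661
wrist case 6628 [-0.0619 -0.0463  0.0484  0.0837  0.0858] [-0.0375 -0.0329  0.0447  0.0696  0.1114] 0.0141
top roof 523 [-0.0593 -0.0583 -0.0459 -0.0334 -0.0319] [-0.0168 -0.0158 -0.0001  0.0163  0.0186] 0.066
top tabs 88 [0.0302 0.0306 0.0365 0.0406 0.041 ] [-0.0138 -0.013  -0.0063  0.0119  0.0145] 0.0478
top case 5663 [-0.0836 -0.0794 -0.0124  0.0786  0.0867] [-0.0401 -0.0364  0.0084  0.0678  0.1102] 0.0142
scene roof 304 [-0.0591 -0.0575 -0.0444 -0.032  -0.0308] [-0.0166 -0.0151  0.0002  0.0164  0.0193] 0.0654
scene tabs 71 [0.0305 0.0309 0.0365 0.0416 0.042 ] [-0.0127 -0.0118  0.0029  0.0152  0.0161] 0.0469
scene case 4273 [-0.0825 -0.0694  0.0189  0.0826  0.0874] [-0.0405 -0.0359  0.0167  0.0697  0.1118] 0.0137
```

View pics/w2.png

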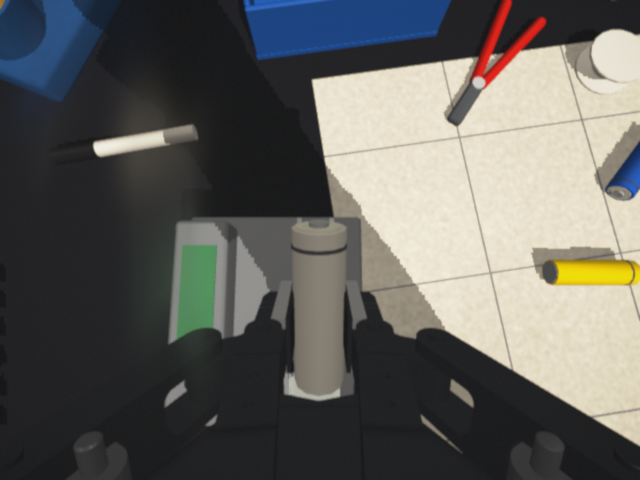

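The wrist view shows the cell held between the pads, with its button at (319,222) and the hood below at (319,385). It is centred and tilted. I fit the held cell's axis from depth to get its pose relative to the tool and the bay.

```bash
cat >> h.py <<'E'
from scipy.optimize import least_squares
def fitcell(c,s,lim=.05):
    """cylinder r=11 mm near the tool -> axis (tool frame): y0,z0 at x=0, dir, ends (flat, tip)"""
    q=s["orientation"];A=R.from_quat([q[1],q[2],q[3],q[0]]);P=A.inv().apply(cloud(c).reshape(-1,3)-s["eef_pos"])
    g=c["image"].reshape(-1,3).astype(int)
    f=(abs(P[:,1])<.0125)&(abs(P[:,0])<lim)&(P[:,2]>-.035)&(P[:,2]<.01)&(g.max(1)-g.min(1)<50)&(g.max(1)>45);P=P[f]
    def res(p):
        d=np.array([1,p[2],p[3]]);d/=np.linalg.norm(d);r=P-[0,p[0],p[1]];return np.linalg.norm(np.cross(r,d),axis=1)-.011
    o=least_squares(res,[0,-.0137,0,0],loss="soft_l1",f_scale=.001);k=abs(res(o.x))<.0025
    return o.x,P[k],k.sum(),np.percentile(P[k][:,0],[1,99]),np.std(res(o.x)[k])
E
python3 - <<'E'
from h import *
from rig import env
s=env.sense()
for n in("w2","top2","scene2"):
    c=dict(np.load(n+".npz"));x,P,k,e,sd=fitcell(c,s);print(n,k,"y0,z0 mm",(x[:2]*1e3).round(2),"yaw,pitch deg",np.degrees(x[2:]).round(2),"xends",(e*1e3).round(1),"sd",sd.round(5))
E
```

```text
w2 8526 y0,z0 mm [ -0.1  -13.59] yaw,pitch deg [-0.12  0.18] xends [-30.8  38.1] sd 0.00056
top2 553 y0,z0 mm [  0.9  -13.79] yaw,pitch deg [0.22 0.37] xends [-32.   37.9] sd 0.00088
scene2 346 y0,z0 mm [  0.17 -13.56] yaw,pitch deg [-0.39  1.25] xends [-30.9  38.8] sd 0.00098
```

```bash
cat >> h.py <<'E'
O=np.array([.5451,.1987,0]);BY=-8.5;PF=np.array([-.0318,.0001,-.0136])
def frow(s,xf,zf,tilt,yf=0,PF=PF):
    B=R.from_euler("z",BY,degrees=True)*R.from_euler("y",-tilt,degrees=True)*R.from_euler("x",180,degrees=True)
    F=O+R.from_euler("z",BY,degrees=True).apply([xf,yf,zf]);return rows(s,F-B.apply(PF),BY,tilt)
def where(s,PF=PF):
    q=s["orientation"];A=R.from_quat([q[1],q[2],q[3],q[0]]);F=s["eef_pos"]+A.apply(PF);r=R.from_euler("z",-BY,degrees=True)
    x=r.apply(A.apply([1,0,0]));return "F(mm)",(r.apply(F-O)*1e3).round(2),"tilt",np.degrees(np.arcsin(x[2])).round(2),"yaw",np.degrees(np.arctan2(x[1],x[0])).round(2),"f bay",r.apply(s["ft_force"]).round(2)
E
python3 - <<'E'
from h import *
from rig import env
s=env.sense();print(*where(s));
for a in((-.020,.06,25),(-.020,.036,25)):print(frow(s,*a))
E
```

```text
F(mm) [-16.7   -1.3  145.74] tilt 25.0 yaw -0.01 f bay [ 0.73 -0.17 -0.75]
[ 0.01  0.   -0.01 -3.92 -0.13  7.63]
[ 0.01  0.   -0.01 -4.94 -0.13  9.81]
```

```bash
python3 -m creep '[[0,0,0,-1,-0.1,2,1],[0,0,0,-2,-0.13,4,1],[0,0,0,-3,-0.13,6,1],[0,0,0,-3.9,-0.13,7.6,1],[0,0,0,-4.5,-0.13,8.9,1],[0,0,0,-4.9,-0.13,9.8,1],[0,0,0,-4.9,-0.13,9.8,1],[0,0,0,-4.9,-0.13,9.8,1]]'; python3 - <<'E'
from h import *
from rig import env
s,c=wrist(env);print(*where(s));x,P,k,e,sd=fitcell(c,s);print((x[:2]*1e3).round(2),np.degrees(x[2:]).round(2),(e*1e3).round(1))
sc=env.capture("scene");cv2.imwrite("pics/s3.png",cv2.resize(sc["image"][90:250,350:550],None,fx=4,fy=3.75)[:,:,::-1])
for xf in(-.031,-.041):print(frow(s,xf,.036,25))
E
```

```text
time: 6.7
eef_pos: [0.5697, 0.2049, 0.0555]
orientation: [0.026, 0.977, -0.074, 0.199]
ft_force: [0.5, -0.2, -1.0]
width: 0.0198
finger_force: 58.9
F(mm) [-11.14   9.95  55.48] tilt 23.13 yaw 0.08 f bay [ 0.52 -0.11 -1.03]
[ -0.54 -13.64] [-0.17  0.19] [-31.1  37.9]
[ 1.33  1.87  0.09 -2.55  0.94  0.93]
[ 1.33  1.87  0.09 -3.47  0.95  0.54]
```

View pics/s3.png

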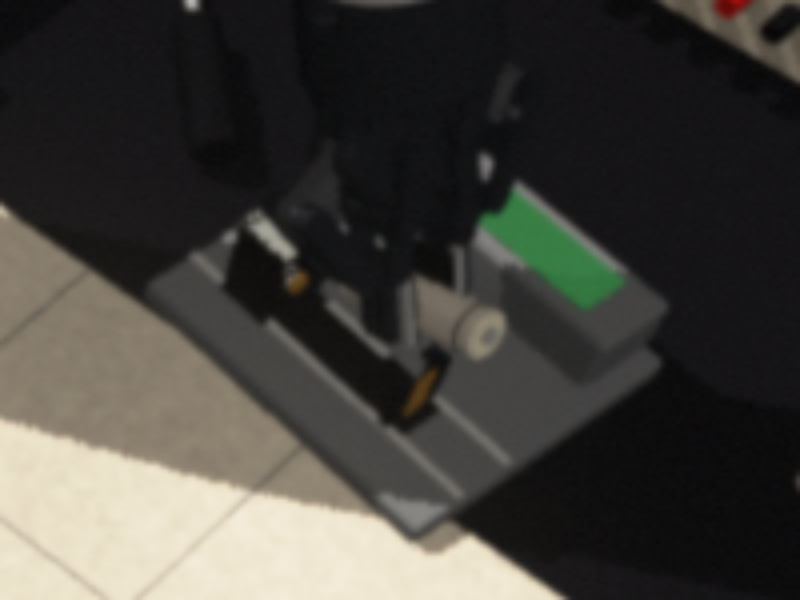

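The scene view shows the cell tilted above the bay but displaced about 10 mm towards the display (button end at (485,335)). The pose was not reached, so I check the joints.

```bash
python3 - <<'E'
from rig import env
s=env.sense();print(s["joint_pos"].round(3),s["qvel"].round(3),s["tau"].round(1))
E
```

```text
[-0.845  0.645  0.342  2.066  0.457  0.192 -2.757] [-0.002 -0.003 -0.001  0.002  0.001 -0.002 -0.001] [  0.  -49.6   7.5 -14.3   0.3  -0.6  -0. ]
```

```bash
python3 -m creep '[[0,-2,0,0,0,-0.5,1],[0,-4,0,0,0,-1,1],[0,-6,0,0.2,0,-1.5,1],[0,-8,0,0.3,0,-2,1],[0,-9,0,0.3,0,-2,1],[0,-9,0,0.3,0,-2,1],[0,-9,0,0.3,0,-2,1],[0,-9,0,0.3,0,-2,1]]'; python3 - <<'E'
from h import *
from rig import env
s=env.sense();print(*where(s));print(s["joint_pos"].round(4).tolist(),s["eef_pos"].round(4).tolist(),s["orientation"].round(4).tolist())
E
```

```text
time: 7.6
eef_pos: [0.5637, 0.2063, 0.0742]
orientation: [0.021, 0.99, -0.075, 0.121]
ft_force: [0.1, -0.3, -1.2]
width: 0.02
finger_force: 58.8
F(mm) [-16.87  10.52  79.61] tilt 14.08 yaw -0.04 f bay [ 0.16 -0.26 -1.2 ]
[-0.5632, 0.5907, 0.0537, 1.9542, 0.3356, 0.4403, -2.537] [0.5637, 0.2063, 0.0742] [0.021, 0.9895, -0.0753, 0.1213]
```

```bash
python3 - <<'E'
from h import *
from rig import env
s=env.sense()
for a in((-.02,.065,17),(-.021,.043,17)):print(frow(s,*a))
E
```

```text
[ 1.38  2.92 -0.   -0.59  0.99  1.2 ]
[ 1.38  2.92 -0.   -1.23  0.94  3.31]
```

```bash
python3 -m creep '[[0.5,1,0,-0.2,0.4,0.4,1],[1,2,0,-0.4,0.8,0.8,1],[1.4,2.9,0,-0.6,1,1.2,1],[1.4,2.9,0,-0.8,1,1.8,1],[1.4,2.9,0,-1,1,2.5,1],[1.4,2.9,0,-1.1,1,3,1],[1.4,2.9,0,-1.1,1,3,1],[1.4,2.9,0,-1.1,1,3,1]]'; python3 - <<'E'
from h import *
from rig import env
s,c=wrist(env);print(*where(s));print(s["joint_pos"].round(4).tolist())
x,P,k,e,sd=fitcell(c,s);print((x[:2]*1e3).round(2),np.degrees(x[2:]).round(2),(e*1e3).round(1))
for a in((-.021,.043,17),(-.030,.042,17),(-.036,.042,17),(-.042,.042,17)):print(frow(s,*a))
E
```

```text
time: 8.4
eef_pos: [0.5596, 0.1962, 0.043]
orientation: [0.01, 0.986, -0.074, 0.147]
ft_force: [0.6, 0.5, -0.2]
width: 0.0197
finger_force: 58.8
F(mm) [-19.64  -0.37  46.73] tilt 17.0 yaw -0.06 f bay [ 0.48  0.61 -0.19]
[-0.6218, 0.6312, 0.1346, 2.0305, 0.3957, 0.2696, -2.613]
[ -0.52 -13.63] [-0.16  0.22] [-31.1  37.8]
[-0.05 -0.   -0.06 -0.24 -0.04  0.32]
[-0.05 -0.   -0.06 -1.13 -0.04  0.15]
[-0.05 -0.   -0.06 -1.7  -0.04 -0.03]
[-0.05 -0.   -0.06 -2.28 -0.04 -0.2 ]
```

```bash
python3 -m creep '[[0,0,0,-0.2,0,0.2,1],[0,-0.5,0,-0.4,0,0.3,1],[0,-1,0,-0.7,0,0.25,1],[0,-1,0,-1.05,0,0.15,1],[0,-1,0,-1.3,0,0.08,1],[0,-1,0,-1.5,0,0.05,1],[0,-1,0,-1.7,0,0,1],[0,-1,0,-1.7,0,0,1]]'; python3 - <<'E'
from h import *
from rig import env
s=env.sense();print(*where(s));print(s["joint_pos"].round(4).tolist())
for a in((-.039,.042,16),(-.042,.042,16)):print(frow(s,*a))
E
```

```text
time: 9.25
eef_pos: [0.5441, 0.1985, 0.0386]
orientation: [0.01, 0.987, -0.074, 0.14]
ft_force: [2.8, -1.0, -1.0]
width: 0.02
finger_force: 58.8
F(mm) [-35.3   -0.42  42.83] tilt 16.08 yaw -0.07 f bay [ 2.89 -0.63 -0.98]
[-0.6296, 0.6273, 0.1274, 2.0527, 0.3919, 0.2648, -2.6232]
[-0.07 -0.08 -0.07 -0.38 -0.04 -0.02]
[-0.07 -0.08 -0.07 -0.67 -0.04 -0.1 ]
```

```bash
python3 -m creep '[[0,0,0,-0.1,0,0,1],[0,0,0,-0.2,0,0,1],[0,0,0,-0.3,0,-0.02,1],[0,0,0,-0.4,0,-0.05,1],[0,0,0,-0.47,0,-0.05,1],[0,0,0,-0.47,0,-0.05,1],[0,0,0,-0.47,0,-0.05,1],[0,0,0,-0.47,0,-0.05,1]]'; python3 - <<'E'
from h import *
from rig import env
s,c=wrist(env,"w4");print(*where(s));print(s["joint_pos"].round(4).tolist())
x,P,k,e,sd=fitcell(c,s);print((x[:2]*1e3).round(2),np.degrees(x[2:]).round(2),(e*1e3).round(1))
for a in((-.042,.042,16),(-.043,.042,16)):print(frow(s,*a))
E
```

```text
time: 10.05
eef_pos: [0.5406, 0.1991, 0.0382]
orientation: [0.009, 0.987, -0.074, 0.14]
ft_force: [6.4, -2.4, 2.3]
width: 0.02
finger_force: 58.9
F(mm) [-38.86  -0.33  42.45] tilt 16.16 yaw -0.12 f bay [ 6.67 -1.47  2.34]
[-0.6402, 0.6253, 0.1343, 2.0615, 0.3936, 0.2576, -2.6318]
[ -0.45 -13.86] [-0.16  0.9 ] [-26.8  38. ]
[-0.1  -0.16 -0.12 -0.32 -0.04 -0.04]
[-0.1  -0.16 -0.12 -0.41 -0.04 -0.06]
```

```bash
python3 -m creep '[[0,0,0,-0.1,0,0,1],[0,0,0,-0.2,0,-0.02,1],[0,0,0,-0.3,0,-0.05,1],[0,0,0,-0.4,0,-0.08,1],[0,0,0,-0.47,0,-0.1,1],[0,0,0,-0.47,0,-0.1,1],[0,0,0,-0.47,0,-0.1,1],[0,0,0,-0.47,0,-0.1,1]]'; python3 - <<'E'
from h import *
from rig import env
s,c=wrist(env,"w4");print(*where(s));print(s["joint_pos"].round(4).tolist())
x,P,k,e,sd=fitcell(c,s);print((x[:2]*1e3).round(2),np.degrees(x[2:]).round(2),(e*1e3).round(1))
for a in((-.042,.042,16),(-.043,.042,16)):print(frow(s,*a))
E
```

```text
time: 10.9
eef_pos: [0.5371, 0.1996, 0.0384]
orientation: [0.009, 0.987, -0.075, 0.141]
ft_force: [9.5, -3.2, 1.1]
width: 0.0199
finger_force: 58.8
F(mm) [-42.41  -0.3   42.56] tilt 16.26 yaw -0.17 f bay [ 9.91 -1.79  1.05]
[-0.6516, 0.6223, 0.1419, 2.0705, 0.3948, 0.2509, -2.6399]
[ -0.43 -14.4 ] [-0.19  2.16] [-22.   38.1]
[-0.13 -0.26 -0.17  0.02 -0.04  0.08]
[-0.13 -0.26 -0.17 -0.08 -0.04  0.05]
```

View pics/w4.png

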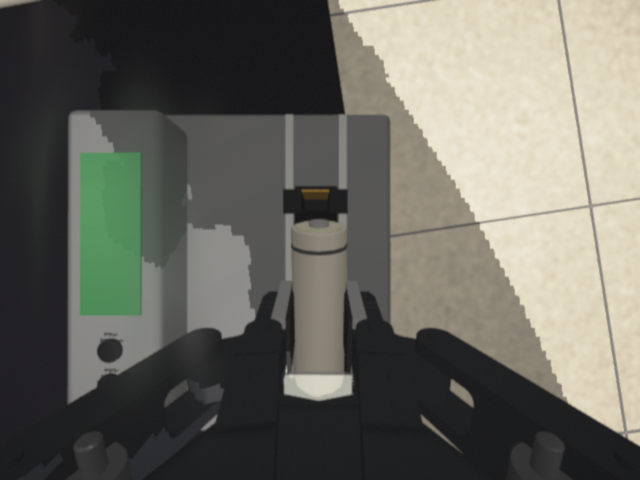

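The wrist view shows the cell pushed under the hood. The button is at (319,222) and the post gap is centred near (316,200), so there is a small lateral offset towards the display. I quantify it.

```bash
python3 - <<'E'
from h import *
from rig import env
s,c=wrist(env);print(*where(s));W=cloud(c);q=s["orientation"];A=R.from_quat([q[1],q[2],q[3],q[0]])
r=R.from_euler("z",-BY,degrees=True);b=r.apply((W-O).reshape(-1,3)).reshape(480,640,3)*1e3
g=c["image"].astype(int)
f=(b[...,2]>44)&(b[...,2]<51)&(b[...,0]>24)&(b[...,0]<45)&(abs(b[...,1])<25)&(g.max(2)<60)
print("tabs",f.sum(),np.percentile(b[f],[1,5,50,95,99],axis=0).round(1).tolist())
for sg in(-1,1):
    h=f&(np.sign(b[...,1]-1)==sg);print(sg,np.percentile(b[h],[1,50,99],axis=0).round(1).tolist())
# rails: light lines on case top, cell silhouette edges
for v in(130,160,230,236,245,270,300):
    row=g[v].min(1);print(v,[(u,int(row[u])) for u in range(276,356,1) if row[u]>row[u-1]+12 or row[u]<row[u-1]-12])
print(c["camera_matrix"].round(1).tolist())
E
```

```text
F(mm) [-42.43  -0.27  42.56] tilt 16.26 yaw -0.17 f bay [ 9.63 -1.33  1.7 ]
tabs 902 [[30.7, -12.0, 46.7], [31.2, -11.2, 47.2], [35.9, 7.9, 48.2], [40.5, 15.2, 49.3], [41.1, 15.7, 49.6]]
-1 [[30.7, -12.0, 46.7], [35.9, -8.0, 48.2], [41.0, -4.2, 49.6]]
1 [[30.7, 7.9, 46.6], [35.9, 11.7, 48.2], [41.0, 15.7, 49.5]]
130 [(285, 108), (286, 123), (293, 99), (339, 118), (347, 93)]
160 [(285, 109), (286, 126), (293, 103), (294, 87), (339, 122), (347, 93)]
230 [(285, 110), (286, 128), (291, 98)]
236 [(285, 110), (286, 128), (291, 97)]
245 [(285, 109), (286, 128), (291, 77), (292, 64), (293, 82), (345, 69), (347, 72)]
270 [(285, 110), (286, 126), (292, 100)]
300 [(276, 88), (288, 78), (289, 48), (290, 31), (293, 45), (294, 76), (295, 95), (343, 82), (344, 49), (345, 30), (348, 50), (349, 79), (350, 94)]
[[340.5, 0.0, 318.5], [0.0, 340.5, 238.1], [0.0, 0.0, 1.0]]
```

```bash
python3 - <<'E'
from h import *
from rig import env
s=env.sense()
for a in((-.0424,.0425,16.2),(-.0424,.040,13),(-.0424,.038,10),(-.0424,.0365,7),(-.0424,.0355,4),(-.0424,.0345,1),(-.0422,.034,0)):print(frow(s,*a,yf=.001).tolist())
E
```

```text
[-0.13, -0.06, -0.17, -0.0, -0.13, 0.01]
[-0.14, -3.26, -0.16, -0.15, -0.13, 0.43]
[-0.14, -6.26, -0.16, -0.29, -0.13, 0.78]
[-0.15, -9.26, -0.16, -0.43, -0.13, 1.08]
[-0.15, -12.26, -0.15, -0.56, -0.13, 1.32]
[-0.15, -15.26, -0.15, -0.69, -0.13, 1.56]
[-0.15, -16.26, -0.15, -0.73, -0.13, 1.66]
```

First to 7 degrees, then check.

```bash
python3 -m creep '[[-0.1,0,-0.1,0,-0.06,0,1],[-0.1,0,-0.2,0,-0.13,0,1],[-0.1,-1.5,-0.2,-0.07,-0.13,0.2,1],[-0.1,-3.3,-0.2,-0.15,-0.13,0.43,1],[-0.1,-4.8,-0.2,-0.22,-0.13,0.6,1],[-0.1,-6.3,-0.2,-0.29,-0.13,0.78,1],[-0.1,-7.8,-0.2,-0.36,-0.13,0.93,1],[-0.1,-9.3,-0.2,-0.43,-0.13,1.08,1]]'; python3 - <<'E'
from h import *
from rig import env
s,c=wrist(env,"w5");print(*where(s));print(s["joint_pos"].round(4).tolist())
x,P,k,e,sd=fitcell(c,s);print((x[:2]*1e3).round(2),np.degrees(x[2:]).round(2),(e*1e3).round(1))
W=cloud(c);r=R.from_euler("z",-BY,degrees=True);b=r.apply((W-O).reshape(-1,3)).reshape(480,640,3)*1e3;g=c["image"].astype(int)
f=(b[...,2]>44)&(b[...,2]<51)&(b[...,0]>28)&(b[...,0]<45)&(abs(b[...,1])<25)&(g.max(2)<60)
print(f.sum(),np.percentile(b[f],[1,99],axis=0).round(1).tolist())
q=s["orientation"];A=R.from_quat([q[1],q[2],q[3],q[0]]);p=r.apply(A.apply([.038,x[0]+.038*x[2],x[1]+.038*x[3]])+s["eef_pos"]-O)*1e3;print("shoulder",p.round(1))
for a in((-.0424,.0355,4),(-.0424,.0345,1),(-.0422,.034,0)):print(frow(s,*a,yf=.001).tolist())
E
```

```text
time: 11.8
eef_pos: [0.5378, 0.2022, 0.0277]
orientation: [0.003, 0.995, -0.073, 0.062]
ft_force: [10.4, -1.4, 6.8]
width: 0.0201
finger_force: 59.6
F(mm) [-40.93   2.21  37.29] tilt 7.09 yaw 0.06 f bay [10.47  0.16  6.76]
[-0.4121, 0.6659, -0.0864, 1.9437, 0.2878, 0.4473, -2.4497]
[ -0.45 -13.66] [-0.22  1.32] [-30.9  38.1]
1187 [[30.9, -11.9, 45.1], [41.1, 15.8, 49.7]]
shoulder [28.4  3.  45.1]
[-0.18, -3.09, 0.07, -0.25, 0.13, 0.33]
[-0.18, -6.09, 0.07, -0.34, 0.13, 0.59]
[-0.18, -7.09, 0.07, -0.36, 0.13, 0.69]
```

View pics/w5.png

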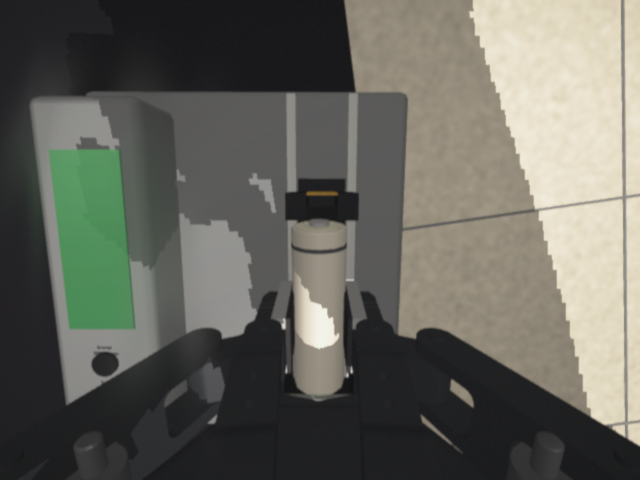

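The view shows the button at (319,222) and the gap centre at (322,205), so I overshot by about 1 mm laterally. I correct that and add a bit more push, then settle before pressing down.

```bash
python3 -m creep '[[0,0,0,-0.05,0.05,0,1],[0,0,0,-0.1,0.1,0,1],[0,0,0,-0.1,0.1,0,1],[0,0,0,-0.1,0.1,0,1],[0,0,0,-0.1,0.1,0,1],[0,0,0,-0.1,0.1,0,1],[0,0,0,-0.1,0.1,0,1],[0,0,0,-0.1,0.1,0,1]]'; cat > chk.py <<'E'
from h import *
from rig import env
s,c=wrist(env);print(*where(s))
x,P,k,e,sd=fitcell(c,s);print((x[:2]*1e3).round(2),np.degrees(x[2:]).round(2),(e*1e3).round(1))
W=cloud(c);r=R.from_euler("z",-BY,degrees=True);b=r.apply((W-O).reshape(-1,3)).reshape(480,640,3)*1e3;g=c["image"].astype(int)
f=(b[...,2]>45.5)&(b[...,2]<51)&(b[...,0]>29.5)&(b[...,0]<45)&(abs(b[...,1])<25)&(g.max(2)<60)
print("tabs",f.sum(),np.percentile(b[f],[1,99],axis=0).round(1).tolist())
q=s["orientation"];A=R.from_quat([q[1],q[2],q[3],q[0]])
for l in(-.032,.038):print("end",(r.apply(A.apply([l,x[0]+l*x[2],x[1]+l*x[3]])+s["eef_pos"]-O)*1e3).round(1))
E
python3 - <<'E'
exec(open("chk.py").read())
for a in((-.0424,.0355,4),(-.0424,.0345,1),(-.0422,.034,0)):print(frow(s,*a,yf=.001).tolist())
E
```

```text
time: 12.65
eef_pos: [0.5371, 0.2022, 0.0277]
orientation: [0.002, 0.995, -0.073, 0.063]
ft_force: [10.3, -1.3, 5.6]
width: 0.0204
finger_force: 59.4
F(mm) [-41.73   2.06  37.17] tilt 7.19 yaw 0.09 f bay [10.4   0.19  5.59]
[ -0.47 -13.63] [-0.15  0.97] [-30.7  38.1]
tabs 1158 [[30.8, -11.9, 46.7], [41.1, 15.7, 49.7]]
end [-42.    2.5  37.7]
end [27.6  2.8 45.3]
[-0.25, -3.19, 0.09, -0.17, 0.12, 0.33]
[-0.25, -6.19, 0.1, -0.27, 0.12, 0.59]
[-0.25, -7.19, 0.1, -0.28, 0.12, 0.7]
```

```bash
python3 -m creep '[[0,-1.5,0,-0.05,0.08,0.15,1],[-0.1,-3.1,0,-0.12,0.08,0.3,1],[-0.1,-4.5,0,-0.17,0.08,0.44,1],[-0.1,-4.5,0,-0.17,0.08,0.44,1],[-0.1,-4.5,0,-0.17,0.08,0.44,1],[-0.1,-4.5,0,-0.17,0.08,0.44,1],[-0.1,-4.5,0,-0.17,0.08,0.44,1],[-0.1,-4.5,0,-0.17,0.08,0.44,1]]'; python3 - <<'E'
exec(open("chk.py").read())
for a in((-.0424,.0345,1),(-.0422,.034,0)):print(frow(s,*a,yf=.001).tolist())
E
```

```text
time: 13.5
eef_pos: [0.5361, 0.2017, 0.0231]
orientation: [0.0, 0.997, -0.073, 0.024]
ft_force: [10.9, 0.3, 5.2]
width: 0.0199
finger_force: 59.5
F(mm) [-41.76   1.41  35.12] tilt 2.74 yaw 0.09 f bay [10.79  1.87  5.22]
[ -0.43 -13.64] [-0.08  1.12] [-30.9  38.1]
tabs 1300 [[31.1, -11.8, 45.9], [41.1, 15.7, 49.7]]
end [-42.    1.9  35.8]
end [28.   2.1 37.7]
[-0.15, -1.74, 0.1, -0.11, 0.05, 0.15]
[-0.15, -2.74, 0.1, -0.12, 0.05, 0.26]
```

```bash
python3 -m creep '[[0,-0.7,0,-0.03,0,0.08,1],[0,-1.4,0,-0.06,0,0.16,1],[0,-2,0,-0.08,0,0.22,1],[0,-2.2,0,-0.08,0,0.27,1],[0,-2.2,0,-0.08,0,0.27,1],[0,-2.2,0,-0.08,0,0.27,1],[0,-2.2,0,-0.08,0,0.27,1],[0,-2.2,0,-0.08,0,0.27,1]]'; python3 chk.py
```

```text
time: 14.35
eef_pos: [0.5357, 0.2014, 0.0203]
orientation: [-0.001, 0.997, -0.073, 0.005]
ft_force: [11.9, 0.2, 5.2]
width: 0.0201
finger_force: 59.6
F(mm) [-41.6    1.11  33.59] tilt 0.57 yaw 0.08 f bay [11.75  1.92  5.21]
[ -0.4  -13.65] [-0.06  0.82] [-31.  38.]
tabs 1356 [[31.2, -11.9, 46.0], [41.2, 15.5, 49.7]]
end [-41.8   1.6  34.1]
end [28.2  1.7 33.8]
```

```bash
python3 -m creep '[[0,0,0,0,0,0.06,1],[0,0,0,0,-0.02,0.1,1],[0,0,0,0,-0.02,0.1,1],[0,0,0,0.1,-0.02,0.1,1],[0,0,0,0.2,-0.02,0.1,1],[0,0,0,0.3,-0.02,0.1,1],[0,0,0,0.4,-0.02,0.1,1],[0,0,0,0.4,-0.02,0.1,1]]'; python3 chk.py
```

```text
time: 15.2
eef_pos: [0.5359, 0.2015, 0.0199]
orientation: [0.0, 0.997, -0.073, 0.002]
ft_force: [-2.4, -1.1, 25.5]
width: 0.0204
finger_force: 61.6
F(mm) [-41.39   1.2   33.39] tilt 0.21 yaw 0.14 f bay [-2.25 -1.47 25.52]
[ -0.42 -13.74] [-0.    0.37] [-31.2  37.9]
tabs 1387 [[31.1, -11.9, 46.2], [41.2, 15.6, 49.7]]
end [-41.6   1.7  33.7]
end [28.4  1.9 33.5]
```

Seated: 25 N is pressing onto the V supports, and friction is holding the slide. I ease the press so the cell can slide under the tabs.

```bash
python3 -m creep '[[0,0,0,0,0,-0.03,1],[0,0,0,0,0,-0.06,1],[0,0,0,0,0,-0.08,1],[0,0,0,0,0,-0.08,1],[0,0,0,0,0,-0.08,1],[0,0,0,0,0,-0.08,1],[0,0,0,0,0,-0.08,1],[0,0,0,0,0,-0.08,1]]'; python3 chk.py
```

```text
time: 16.05
eef_pos: [0.536, 0.2014, 0.0201]
orientation: [0.0, 0.997, -0.073, 0.002]
ft_force: [1.1, -0.5, 16.5]
width: 0.0202
finger_force: 60.8
F(mm) [-41.21   1.15  33.53] tilt 0.23 yaw 0.14 f bay [ 1.18 -0.34 16.46]
[ -0.41 -13.69] [0.02 0.41] [-31.1  37.9]
tabs 1373 [[31.2, -11.8, 45.8], [41.2, 15.5, 49.6]]
end [-41.4   1.7  33.9]
end [28.6  1.8 33.6]
```

```bash
python3 -m creep '[[0,0,0,0,0,-0.04,1],[0,0,0,0,0,-0.08,1],[0,0,0,0,0,-0.1,1],[0,0,0,0,0,-0.1,1],[0,0,0,0.05,0,-0.1,1],[0,0,0,0.1,0,-0.1,1],[0,0,0,0.1,0,-0.1,1],[0,0,0,0.1,0,-0.1,1]]'; python3 chk.py
```

```text
time: 16.9
eef_pos: [0.5383, 0.201, 0.0203]
orientation: [-0.0, 0.997, -0.073, 0.003]
ft_force: [7.1, -0.1, 3.5]
width: 0.02
finger_force: 59.5
F(mm) [-38.99   1.08  33.66] tilt 0.34 yaw 0.13 f bay [7.08 1.   3.45]
[ -0.4  -13.62] [-0.04  0.56] [-31.1  38. ]
tabs 1342 [[31.1, -11.8, 46.0], [41.2, 15.6, 49.5]]
end [-39.2   1.6  34. ]
end [30.8  1.8 33.7]
```

```bash
python3 -m creep '[[0,0,0,0.08,0,0,1],[0,0,0,0.16,0,0,1],[0,0,0,0.24,0,0,1],[0,0,0,0.3,0,0,1],[0,0,0,0.35,0,0,1],[0,0,0,0.35,0,0,1],[0,0,0,0.35,0,0,1],[0,0,0,0.35,0,0,1]]'; python3 chk.py
```

```text
time: 17.75
eef_pos: [0.5402, 0.2007, 0.0202]
orientation: [0.0, 0.997, -0.073, 0.002]
ft_force: [3.1, -0.0, 8.3]
width: 0.0201
finger_force: 59.6
F(mm) [-36.97   1.07  33.71] tilt 0.21 yaw 0.15 f bay [3.11 0.42 8.3 ]
[ -0.41 -13.63] [0.01 0.47] [-31.1  38. ]
tabs 1325 [[31.1, -11.7, 46.1], [41.2, 15.5, 49.5]]
end [-37.2   1.6  34. ]
end [32.8  1.8 33.7]
```

```bash
python3 -m creep '[[0,0,0,0.06,0,-0.03,1],[0,0,0,0.12,0,-0.05,1],[0,0,0,0.18,0,-0.05,1],[0,0,0,0.22,0,-0.05,1],[0,0,0,0.22,0,-0.05,1],[0,0,0,0.22,0,-0.05,1],[0,0,0,0.22,0,-0.05,1],[0,0,0,0.22,0,-0.05,1]]'; python3 chk.py
```

```text
time: 18.6
eef_pos: [0.5418, 0.2004, 0.0203]
orientation: [0.0, 0.997, -0.073, 0.001]
ft_force: [2.9, 2.1, 6.0]
width: 0.0197
finger_force: 59.6
F(mm) [-35.39   1.02  33.79] tilt 0.14 yaw 0.17 f bay [2.52 2.51 6.01]
[ -0.43 -13.62] [-0.02  0.47] [-31.4  37.9]
tabs 1307 [[31.1, -11.7, 46.0], [41.3, 15.5, 49.6]]
end [-35.6   1.5  34.1]
end [34.4  1.8 33.7]
```

Nearly home, with the shoulder at 34.4. I open slightly so the spring finishes the slide, then raise the tool.

```bash
python3 -m creep '[[0,0,0,0.05,0,0,1],[0,0,0,0.05,0,0,1],[0,0,0,0.05,0,0,0.6],[0,0,0,0.05,0,0,0.5],[0,0,0,0.05,0,0,0.5],[0,0,0,0.05,0,0,0.5],[0,0,0,0.05,0,0,0.5],[0,0,0,0.05,0,0,0.5]]'; python3 chk.py; python3 -m creep '[[0,0,0,0,0,-0.5,0.5],[0,0,0,0,0,-2,0.5],[0,0,0,0,0,-4,0.5],[0,0,0,0,0,-6,0.5],[0,0,0,0,0,-9,0.5],[0,0,0,0,0,-12,0.5],[0,0,0,0,0,-12,0.5],[0,0,0,0,0,-12,0.5]]'; python3 - <<'E'
from h import *
from rig import env
s,c=wrist(env,"w6");g=c["image"]
r=R.from_euler("z",-BY,degrees=True)
for n in("wrist","top","scene"):
    k=c if n=="wrist" else env.capture(n);b=r.apply((cloud(k)-O).reshape(-1,3)).reshape(480,640,3)*1e3;i=k["image"].astype(int)
    f=(b[...,2]>36)&(b[...,2]<50)&(abs(b[...,1]-1)<13)&(b[...,0]>-31)&(b[...,0]<38)&(i.max(2)>60)&(i.max(2)-i.min(2)<50);p=b[f]
    def res(q): d=np.array([1,q[2],q[3]]);d/=np.linalg.norm(d);return np.linalg.norm(np.cross(p-[0,q[0],q[1]],d),axis=1)-11
    o=least_squares(res,[1,34,0,0],loss="soft_l1");m=abs(res(o.x))<2
    print(n,m.sum(),"y,z",o.x[:2].round(2),"yaw,tilt",np.degrees(o.x[2:]).round(2),"x max",np.percentile(p[m][:,0],99).round(1))
print(s["ft_force"])
cv2.imwrite("pics/final.png",np.vstack([g[60:480,100:560]])[:,:,::-1])
E
```

```text
time: 19.45
eef_pos: [0.5409, 0.1985, 0.0192]
orientation: [0.002, 0.997, -0.073, -0.0]
ft_force: [-0.3, -0.7, -0.3]
width: 0.0422
finger_force: 0.0
F(mm) [-35.92  -0.91  32.82] tilt -0.02 yaw 0.13 f bay [-0.19 -0.7  -0.32]
[ -2.07 -14.62] [ 0.01 -0.03] [-29.9  39.5]
tabs 1362 [[30.9, -12.0, 46.1], [41.3, 15.3, 49.6]]
end [-36.1   1.3  33.8]
end [33.9  1.4 33.8]
time: 20.3
eef_pos: [0.5417, 0.1992, 0.1408]
orientation: [0.001, 0.997, -0.073, 0.001]
ft_force: [0.2, -0.2, -0.7]
width: 0.043
finger_force: 0.0
wrist 2365 y,z [ 1.7  34.07] yaw,tilt [-0.01 -0.1 ] x max 34.7
top 585 y,z [ 0.16 33.92] yaw,tilt [-0.05  0.19] x max 33.5
scene 348 y,z [ 0.42 33.53] yaw,tilt [-0.4  -0.17] x max 35.4
[ 0.18998608 -0.1968037  -0.68807847]
```

View pics/final.png

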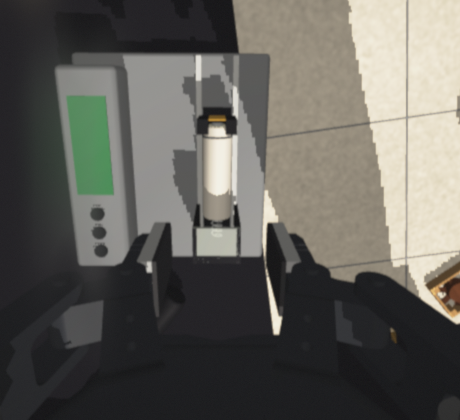

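The picture shows the cell lying flat in the bay at (217,170), with its button end under the tabs at (217,122) and its flat end under the hood at (217,235). The fingers are clear. The fits agree: height about 34 mm, tilt about 0, shoulder at about 34.5 mm.

```bash
python3 -c "
from rig import env
print(env.close_job())"
```

```text
the job is handed in; nothing more can be done
None
```

The long cell is loaded in the tester bay, flat and released with its button end under the tabs, and the job was handed in at about 20 s; the hand-in returned no verdict, and the tilt was about 16° rather than 25° because the wrist joints hit their limits.

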